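Press the key box's new lid panel: four nuts, cross order

ROBOT

A 6-joint arm with a two-finger parallel gripper is mounted at the origin on the work surface. World frame = base frame: x ahead of the robot, y to its left, z up, the work surface at z = 0. Lengths are in m, angles in rad, forces in N, time in s.
With the tool pointing down it reaches from about 0.375 to 0.9 m from the base axis. Payload 3.1 kg.
Tool frame: the origin (TCP) lies between the finger pads; the fingertips stand robot.tip_extent ahead of it and the grasp point (between the pads) lies 3 mm ahead of it (robot.tip_extent is the distance from the TCP to the fingertips, in m); z points along the fingers, x is the direction in which the jaws open and shut, and the axes are right-handed (so a half turn about z gives the same grasp; the last joint's range is limited). The gripper opens to 87 mm and grips with 3 to 60 N. Pads are 19 mm wide; open, the fingers measure 117 mm over their backs; the gripper's body (75 mm by 190 mm) begins 51 mm behind the grasp point.
Start: joints at [-1.359, 0.527, 1.433, -0, 1.181, -0.178], TCP at [0.238, -0.578, 0.245] pointing down, gripper open.
Joint ranges: [-3.08, 3.08], [-0.75, 2.2], [0.22, 2.44], [-1.43, 4.57], [0, 2.65], [-2.85, 2.85]. Speed limits (rad/s): [2.79, 2.79, 3.14, 3.14, 3.14, 3.14].

INTERFACE

Orientations are given as a unit quaternion [x, y, z, w].
In Python, from rig import robot, cams gives the robot as it stands.
- The arm moves only by the tool carry_out, never from a script. Its argument "steps" is a list of rows, each a list of 3 entries, a list of its own where there are three numbers: the shift along the world's x, y, z in cm, then the turn about the world's z in degrees, then the closure, from 0 (fully open) to 1 (shut). In form: [[[dx, dy, dz], spin, fingers], ...]. A call has 1 to 10 rows; each row shifts and turns the pose as measured when the row begins; what a row does not reach is not made up. A row lasts 1/10 s, in which the tool goes at most 50 mm and 8.59 degrees, less where a joint would pass 70% of its speed; a pose out of reach is approached as far as the arm can. A call with a gripper value outside its range is refused whole. The fingers move at their own pace and stop on an object; "squeeze" is the grip in N (left out, the last holds). Time passes only in rows, so rows that do not move let the fingers close. It gives the time, the measured TCP pose, the force and the opening at its end, in the units of the state.
- robot.get_obs(): the state, without advancing time (a new reading comes with each control period).
- cams.camera(name): name is "scene" or "top" or "wrist"; returns a dict with "pixels" (480x640x3 uint8, red, green, blue), "fx", "fy", "cx", "cy" (pixels), "eye" and "rotation" of the camera in the world. Camera axes: x right, y up, looking along -z (the intrinsics and any distortion apply to the point x, -y, -z); pixel columns grow to the right and rows downward; lengths in m; the calibration is good to about 2 mm. A picture is of the moment at which its call begins. There is no depth.
- robot.hand_in(): hands the job in, once; it reports no verdict.
The state is a dict: "time": time; "q": joint angles; "joint_velocities": joint speeds; "joint_torque": joint torques, N m; "position": TCP position; "tool_rot": TCP orientation; "ft_force": force on the tool from outside, world axes, zero at the start; "moment": the same for the moment, N m; "grip_width": finger opening in m.
Only numpy, scipy, OpenCV 4.12 (cv2) and the standard library are available. Lean on these libraries where they do the work, as an engineer would, in place of code of your own. Each camera call takes 0.05 s, during which the arm holds its last target. There are 200 camera calls.

TASK

The new lid panel for the key box is glued and lying in the little wooden press. Turn each of the four red nuts clockwise about half a turn until it comes up firm, finishing one before starting the next and working crosswise: any nut first, then the one diagonally opposite, then the other two, so that the top plate ends fully down and level. Let go at the end and leave the torch and the chrome door handle where they lie.

Things in the scene. Friction and masses are not known exactly. Their poses are not given: they have to be found in the camera images.
- press: fixed wooden four-post press; origin under the centre of its base, on the table. Base 230 x 230 mm, its top 40 mm above the table; on it the panel, then the top plate. The studs with the nuts stand at (+-75, +-75) mm along the press's x and y axes: A (+,+), B (+,-), C (-,-), D (-,+). Diagonal pairs are A-C and B-D
- nut_a_top (a point): centre of the top face of red nut A, at the press's +x +y corner. All four alike: square hand nut, 44 mm across flats (62 over corners), 36 mm tall, on an upright 14 mm stud whose tip is 122 mm above the table; x and y axes point out of the flats, z up; flats start at any angle
- nut_b_top (a point): centre of the top face of red nut B, at the press's +x -y corner. Turned clockwise from above, each nut goes down 4 mm per rad (coarse thread). It starts 2.7 to 3.1 rad (10.8 to 12.4 mm) short of home; home, this point is 108 mm above the table. Shape: see nut A
- nut_c_top (a point): centre of the top face of red nut C, at the press's -x -y corner. Each nut turns with 0.1 to 0.2 N m and stays where it is left; home, it comes up hard and the torque rises steeply. Shape and thread: see nuts A and B
- nut_d_top (a point): centre of the top face of red nut D, at the press's -x +y corner. Under each nut the plate lies at least 42 mm below this point, with a 36 mm wide collar between. Shape, thread and feel: see nuts A to C
- plate_top (a point): centre of the upper face of the press's light wooden top plate, 210 x 210 x 14 mm, z axis normal to it. Loose on the four studs, carried by light springs, it is pushed down by the nuts and tilts up to 4 degrees while they are uneven; fully down and level this point is 66 mm above the table (it starts 10 mm higher)
- torch: loose steel torch lying beside the press, 150 mm long along its x axis, 40 mm high, origin under its middle; leave alone
- handle: loose chrome door handle on its backplate, 180 x 44 mm, long along its x axis, its lever 59 mm high, origin under its middle; beyond the press; leave alone
- coaster: green coaster with two brass keys on it, stuck to the table, 104 mm across, 10 mm high with the keys, origin under its centre; a wooden key box stands on the table beyond it, further from the press

How it is judged:
By the outcome, as a careful person would: the job done as asked, in the order asked, and still so for the second after the job is handed in, with the robot touching nothing.
It also fails if it takes over 72 s, if anything falls off the work surface, if the arm or the gripper's body presses on something with over 40 N, if the wrist force passes 120 N, or if a joint passes its speed limit or range.

## Working session

There is one attempt and no reset: what is moved stays moved. The work goes in short steps, Python scripts to look and compute and a tool call to move; the robot and the scene stay as the last step left them, time stands still between calls to the robot, and variables do not carry over. Pictures are saved under pics/ and viewed, about 8 in all and at most 12, crops included, and the job is handed in when it is done.

Besides the shell and the picture viewer there is one more tool, called after "Emit:" as name([rows], argument=value, ...), one row to a line, values as JSON. carry_out: Moves the arm, as the interface text tells. Its arguments: {"type":"object","properties":{"steps":{"type":"array"},"squeeze":{"type":"number"}},"required":["steps"]}

```bash
mkdir -p pics; ls
python3 - <<'E'
from rig import robot, cams
import cv2
print(robot.tip_extent, robot.get_obs())
for n in ("scene","top"):
    c=cams.camera(n); cv2.imwrite(f"pics/{n}0.png",c["pixels"][:,:,::-1])
    print(n,{k:v for k,v in c.items() if k!="pixels"})
E
```

```text
pics
0.022 {'time': 0.0, 'q': array([-1.35850985e+00,  5.28437888e-01,  1.43388283e+00,  1.65265949e-05,
        1.18135769e+00, -1.78475724e-01]), 'joint_velocities': array([ 0.00014827,  0.00134347,  0.0018775 , -0.00026054,  0.00083882,
        0.00125361]), 'joint_torque': array([-1.33608879e-03, -4.40036559e+01, -1.76592118e+01,  6.32473198e-02,
        5.81236265e-02, -1.57871523e-04]), 'position': array([ 0.23796146, -0.57720854,  0.24359513]), 'tool_rot': array([ 8.30928984e-01, -5.56377512e-01, -7.44475532e-04, -7.30348653e-04]), 'ft_force': array([ 0.50181811, -1.40437961,  0.09446574]), 'moment': array([-0.01464295,  0.00593362,  0.02091885]), 'grip_width': 0.08678106784937643}
scene {'fx': 589.6884277491239, 'fy': 589.6884277491239, 'cx': 323.68596672988997, 'cy': 244.5215117695215, 'eye': array([1.3094754 , 0.46838717, 0.8368328 ]), 'rotation': array([0.21055933, 0.35108953, 0.789318  , 0.45757842])}
top {'fx': 500.21925585998895, 'fy': 500.21925585998895, 'cx': 313.94086351725144, 'cy': 231.30537013435213, 'eye': array([0.4255167 , 0.05282712, 1.09573684]), 'rotation': array([ 0.07611542, -0.06079443, -0.69518295,  0.71220162])}
```

View pics/top0.png

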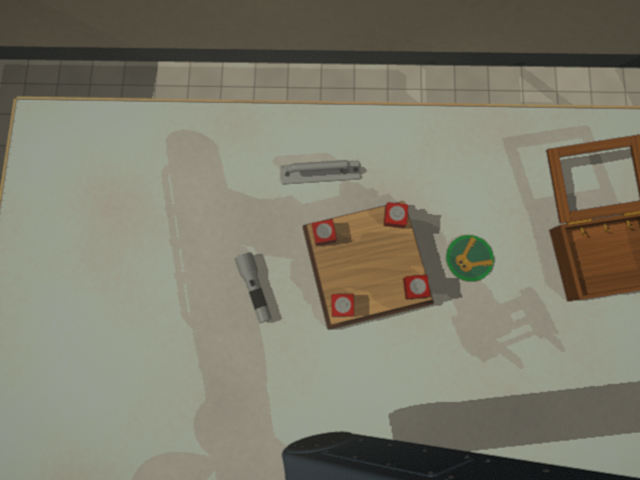

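View pics/scene0.png

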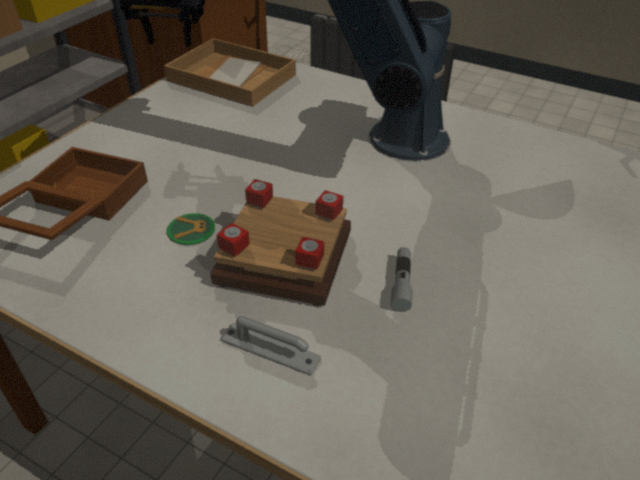

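The top view shows nuts at about (324,231), (397,214), (417,287) and (343,304). The torch is at (255,285), the handle at (322,172) and the coaster at (470,258), so the coaster lies on the -y side. I'll triangulate the nuts from both views.

```bash
cat > h.py <<'E'
import numpy as np, cv2
from scipy.spatial.transform import Rotation as R
from rig import robot, cams
def ray(c,u,v):
    d=R.from_quat(c["rotation"]).apply([(u-c["cx"])/c["fx"],-(v-c["cy"])/c["fy"],-1.0]); return c["eye"],d
def atz(c,u,v,z):
    e,d=ray(c,u,v); return e+d*(z-e[2])/d[2]
def proj(c,p):
    q=R.from_quat(c["rotation"]).inv().apply(np.array(p)-c["eye"]); return np.array([c["cx"]-c["fx"]*q[...,0]/q[...,2],c["cy"]+c["fy"]*q[...,1]/q[...,2]]).T
def redmask(im):
    h=cv2.cvtColor(im,cv2.COLOR_RGB2HSV); return ((((h[...,0]<5)|(h[...,0]>174))&(h[...,1]>170)&(h[...,2]>70))*255).astype(np.uint8)
def yaw():
    x=R.from_quat(robot.get_obs()["tool_rot"]).as_matrix()[:,0]; return np.degrees(np.arctan2(x[1],x[0]))
E
python3 - <<'E'
from h import *
print("yaw",yaw())
for n in("top","scene"):
    c=cams.camera(n); im=c["pixels"]
    m=cv2.morphologyEx(redmask(im),cv2.MORPH_CLOSE,np.ones((3,3)))
    cs=cv2.findContours(m,cv2.RETR_EXTERNAL,2)[0]
    for k in cs:
        if cv2.contourArea(k)<100: continue
        f=np.zeros(m.shape,np.uint8); cv2.drawContours(f,[k],-1,255,-1)
        g=(f>0)&(im.max(2).astype(int)-im.min(2)<60)&(im.min(2)>90)   # grey stud/top disc
        v,u=np.nonzero(g)
        print(n,cv2.contourArea(k),cv2.minAreaRect(k),len(u), np.round(atz(c,u.mean(),v.mean(),0.122),4) if len(u) else None)
E
```

```text
yaw -67.60741303797222
top 423.5 ((342.5, 304.5), (21.0, 21.0), 90.0) 185 [0.4738 0.018  0.122 ]
top 453.0 ((416.5461730957031, 286.3692932128906), (21.706077575683594, 23.566598892211914), 82.87498474121094) 173 [ 0.5134 -0.1269  0.122 ]
top 372.0 ((323.7884521484375, 230.94232177734375), (20.199960708618164, 20.39607810974121), 78.69007110595703) 159 [0.6189 0.0569 0.122 ]
top 399.0 ((395.9005126953125, 213.49337768554688), (21.419118881225586, 21.086523056030273), 3.814074993133545) 163 [ 0.6578 -0.0873  0.122 ]
scene 181.0 ((310.70001220703125, 249.60000610351562), (25.93838882446289, 23.702320098876953), 26.56505012512207) 0 None
scene 279.5 ((235.44325256347656, 236.9951171875), (27.295255661010742, 24.114835739135742), 49.89908981323242) 0 None
scene 129.5 ((331.91058349609375, 201.72866821289062), (23.937938690185547, 20.79180908203125), 43.15238952636719) 0 None
scene 139.5 ((261.75, 190.25001525878906), (24.041629791259766, 20.50609588623047), 45.0) 0 None
```

The spacing comes out at 150.2 mm, as it should. The nuts are P1 (.474,.018), P2 (.513,-.127), P3 (.619,.057) and P4 (.658,-.087), and the diagonals are P1-P4 and P2-P3. Next I'll go above the press for a wrist look.

Emit:
carry_out([
  [[2.3, 3.8, 0.5], 7.5, 0],
  [[2.3, 3.8, 0.5], 7.5, 0],
  [[2.3, 3.8, 0.5], 7.5, 0],
  [[2.3, 3.8, 0.5], 7.5, 0],
  [[2.3, 3.8, 0.5], 7.5, 0],
  [[2.3, 3.8, 0.5], 7.5, 0],
  [[2.3, 3.8, 0.5], 7.5, 0],
  [[2.3, 3.8, 0.5], 7.5, 0],
  [[2.3, 3.8, 0.5], 7.5, 0],
  [[2.3, 3.8, 0.5], 7.5, 0],
])

```text
time: 1.2
position: [0.47, -0.1883, 0.2932]
tool_rot: [0.996, 0.085, 0.0, 0.0]
ft_force: [0.5, 0.3, -0.7]
grip_width: 0.0872
```

Emit:
carry_out([
  [[2.3, 3.8, 0.5], 7.5, 0],
  [[2.3, 3.8, 0.5], 7.5, 0],
  [[2.3, 3.8, 0.5], 7.5, 0],
  [[2.3, 3.8, 0.5], 7.5, 0],
  [[0, 0, 0], 0, 0],
])

```text
time: 1.7
position: [0.5668, -0.0244, 0.3147]
tool_rot: [0.935, 0.354, 0.002, 0.0]
ft_force: [0.7, -0.6, 0.6]
grip_width: 0.087
```

Run:
```python
from h import *
o=robot.get_obs(); print(o["time"],o["position"],yaw(),o["q"])
c=cams.camera("wrist"); cv2.imwrite("pics/w1.png",c["pixels"][:,:,::-1]); print(c["eye"],c["rotation"],c["fx"])
np.save("w1.npy",{**c},allow_pickle=True)
```

```text
1.7 [ 0.56676843 -0.02441372  0.31470818] 41.46877820906643 [-0.24107944  0.37251268  1.49519015  0.00224861  1.27029225 -0.96550458]
[0.51183933 0.03461893 0.45433897] [-0.13697432 -0.05377422  0.34991012  0.92515365] 398.3980657682775
```

View pics/w1.png

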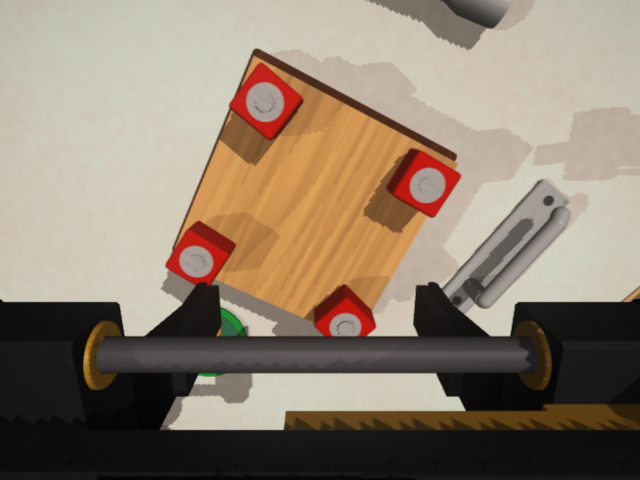

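The wrist view shows all four nuts: discs at (265,101), (427,184) and (197,259), with the fourth at (345,325) partly hidden by the gripper. I'll rectify the plane of the nut tops to get each centre and flat angle.

```bash
cat >> h.py <<'E'
def fit(c,p,z=0.12,s=0.00025,n=320):
    "rectify plane z about p (x right,y up); return centre, angle of top square (mod 90) and patch"
    w=np.array([[p[0]+a*s*n/2,p[1]+b*s*n/2,z] for a,b in((-1,1),(1,1),(1,-1),(-1,-1))])
    H=cv2.getPerspectiveTransform(proj(c,w).astype(np.float32),np.float32([[0,0],[n,0],[n,n],[0,n]]))
    im=cv2.warpPerspective(c["pixels"],H,(n,n))
    r=im.astype(int); red=(r[...,0]-r[...,1:].max(2)>60)
    th=cv2.threshold(r[...,0][red].astype(np.uint8),0,255,cv2.THRESH_OTSU)[0]
    bright=(red&(r[...,0]>th))|((r.max(2)-r.min(2)<40)&(r.min(2)>110))
    bright=cv2.morphologyEx((bright*255).astype(np.uint8),cv2.MORPH_OPEN,np.ones((9,9)))
    lab=cv2.connectedComponents(bright)[1]; l=lab[n//2,n//2]; k=max(cv2.findContours((lab==l).astype(np.uint8),cv2.RETR_EXTERNAL,2)[0],key=cv2.contourArea)
    (u,v),sz,_=b=cv2.minAreaRect(k); q=cv2.boxPoints(b); e=q[1]-q[0]
    cv2.drawContours(im,[q.astype(int)],-1,(0,255,0),1)
    return (p[0]+(u-n/2)*s,p[1]-(v-n/2)*s),np.degrees(np.arctan2(-e[1],e[0]))%90,np.array(sz)*s*1000,th,im
E
python3 - <<'E'
from h import *
c=np.load("w1.npy",allow_pickle=True).item()
P=[(.474,.018),(.513,-.127),(.619,.057),(.658,-.087)]
ims=[]
for p in P:
    r=fit(c,p); ims.append(r[4]); print(p,np.round(r[0],4),r[1:4])
cv2.imwrite("pics/f1.png",cv2.resize(np.vstack([np.hstack(ims[:2]),np.hstack(ims[2:])]),(600,600))[:,:,::-1])
E
```

```text
(0.474, 0.018) [0.4726 0.0184] (np.float32(1.8933966), array([42.58624649, 42.32606125]), 158.0)
(0.513, -0.127) [ 0.5116 -0.1264] (np.float32(7.1250095), array([42.66794586, 42.97803497]), 156.0)
(0.619, 0.057) [0.6176 0.0574] (np.float32(12.308014), array([42.77109146, 42.06053162]), 154.0)
(0.658, -0.087) [ 0.6562 -0.0865] (np.float32(85.03026), array([42.47016907, 42.37271118]), 145.0)
```

View pics/f1.png

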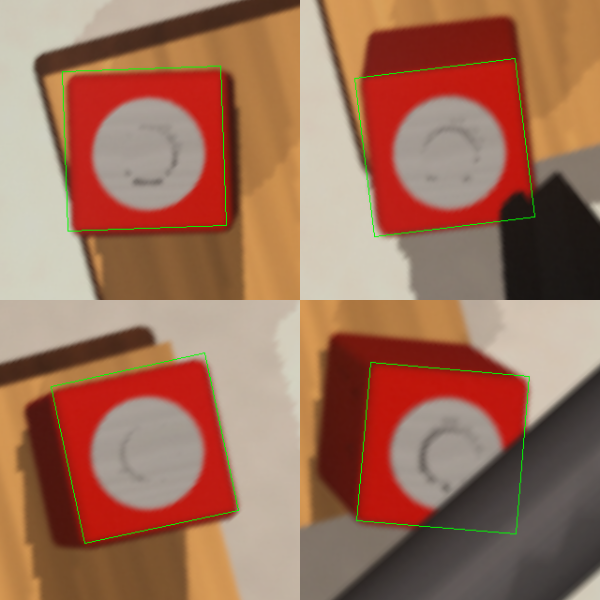

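The angles are about 1°, 7°, 12.5° and 85°, and the centres agree to about 1 mm. I'll start with P1 at yaw 91.

Emit:
carry_out([
  [[-1.6, 0.7, -2.0], 8.3, 0],
  [[-1.6, 0.7, -2.0], 8.3, 0],
  [[-1.6, 0.7, -2.0], 8.3, 0],
  [[-1.6, 0.7, -2.0], 8.3, 0],
  [[-1.6, 0.7, -2.0], 8.3, 0],
  [[-1.6, 0.7, -1.5], 8.3, 0],
  [[0, 0, 0], 0, 0],
])

```text
time: 2.45
position: [0.4613, 0.0107, 0.1952]
tool_rot: [0.693, 0.721, 0.001, -0.002]
ft_force: [-0.3, 0.1, -0.7]
grip_width: 0.087
```

Run:
```python
from h import *
o=robot.get_obs(); print(o["time"],o["position"],yaw(),o["q"])
```

```text
2.45 [0.46129787 0.01067862 0.19524204] 92.30104781967535 [-0.2218292   0.38811057  1.88338377  0.00418674  0.87265713 -1.83548478]
```

Emit:
carry_out([
  [[1.2, 0.7, 0], -1.0, 0],
  [[0, 0, -3.5], 0, 0],
  [[0, 0, -3.0], 0, 0],
  [[0, 0, -1.4], 0, 0],
  [[0, 0, 0], 0, 0],
])

```text
time: 2.95
position: [0.4808, 0.0112, 0.1179]
tool_rot: [0.709, 0.706, 0.004, 0.005]
ft_force: [-0.9, -0.4, -0.2]
grip_width: 0.0867
```

```bash
cat >> h.py <<'E'
def st():
    o=robot.get_obs(); print("t %.2f pos %s yaw %.1f q1 %.0f q6 %.0f F %s Mz %.2f w %.4f"%(o["time"],np.round(o["position"],4),yaw(),np.degrees(o["q"][0]),np.degrees(o["q"][5]),np.round(o["ft_force"],1),o["moment"][2],o["grip_width"]))
E
python3 -c "from h import *; st()"
```

```text
t 2.95 pos [0.4808 0.0112 0.1179] yaw 89.8 q1 -12 q6 -102 F [-0.9 -0.4 -0.2] Mz -0.01 w 0.0867
```

Emit:
carry_out([
  [[-0.7, 0.6, -0.5], 1.0, 0],
  [[0, 0, 0], 0, 0],
])

```text
time: 3.15
position: [0.4753, 0.0159, 0.1138]
tool_rot: [0.704, 0.71, 0.005, 0.006]
ft_force: [0.0, -0.7, 0.1]
grip_width: 0.0868
```

```bash
python3 -c "from h import *; st()"
```

```text
t 3.15 pos [0.4753 0.0159 0.1138] yaw 90.5 q1 -12 q6 -102 F [ 0.  -0.7  0.1] Mz -0.02 w 0.0868
```

Emit:
carry_out([
  [[-0.2, 0.1, -0.2], 0, 0.3],
  [[0, 0, 0], 0, 0.6],
  [[0, 0, 0], 0, 0.6],
  [[0, 0, 0], 0, 0.6],
  [[0, 0, 0], 0, 0.6],
], squeeze=25)

```text
time: 3.65
position: [0.4751, 0.0167, 0.1145]
tool_rot: [0.704, 0.71, 0.006, 0.009]
ft_force: [-0.1, -0.3, 0.5]
grip_width: 0.0549
```

```bash
python3 -c "from h import *; st()"
```

```text
t 3.65 pos [0.4751 0.0167 0.1145] yaw 90.5 q1 -12 q6 -102 F [-0.1 -0.3  0.5] Mz 0.01 w 0.0549
```

Emit:
carry_out([
  [[-0.1, 0, -0.2], 0, 0.7],
  [[0, 0, -0.1], 0, 0.7],
  [[0, 0, 0], 0, 0.7],
])

```text
time: 3.95
position: [0.4745, 0.018, 0.1127]
tool_rot: [0.705, 0.709, 0.008, 0.009]
ft_force: [-0.6, -3.0, -3.2]
grip_width: 0.0441
```

```bash
python3 -c "from h import *; st();print(robot.get_obs()['tool_rot'])"
```

```text
t 3.95 pos [0.4745 0.018  0.1127] yaw 90.3 q1 -11 q6 -102 F [-0.6 -3.  -3.2] Mz -0.08 w 0.0441
[0.70497035 0.70913877 0.00790657 0.00874671]
```

It's gripped at 44.1 mm. Now a short test turn.

Emit:
carry_out([
  [[0, 0, 0], 0, 0.8],
  [[0, 0, -0.06], -8, 0.8],
  [[0, 0, -0.06], -8, 0.8],
  [[0, 0, -0.06], -8, 0.8],
])

```text
time: 4.35
position: [0.4746, 0.0183, 0.111]
tool_rot: [0.841, 0.541, 0.006, 0.01]
ft_force: [0.2, 2.2, 3.1]
grip_width: 0.0439
```

```bash
python3 -c "from h import *; st();print(robot.get_obs()['tool_rot'])"
```

```text
t 4.35 pos [0.4746 0.0183 0.111 ] yaw 65.5 q1 -11 q6 -76 F [0.2 2.2 3.1] Mz 0.13 w 0.0439
[0.84088733 0.54107877 0.00619258 0.01019431]
```

Emit:
carry_out([
  [[0, 0, -0.06], -8.5, 0.8],
  [[0, 0, -0.06], -8.5, 0.8],
  [[0, 0, -0.06], -8.5, 0.8],
  [[0, 0, -0.06], -8.5, 0.8],
  [[0, 0, -0.06], -8.5, 0.8],
  [[0, 0, -0.06], -8.5, 0.8],
  [[0, 0, -0.06], -8.5, 0.8],
  [[0, 0, -0.06], -8.5, 0.8],
  [[0, 0, -0.06], -8.5, 0.8],
  [[0, 0, -0.06], -8.5, 0.8],
])

```text
time: 5.35
position: [0.4759, 0.019, 0.105]
tool_rot: [0.984, -0.177, -0.001, 0.013]
ft_force: [0.0, -0.4, 2.2]
grip_width: 0.0443
```

```bash
python3 -c "from h import *; st();print(robot.get_obs()['tool_rot'])"
```

```text
t 5.35 pos [0.4759 0.019  0.105 ] yaw -20.4 q1 -10 q6 12 F [ 0.  -0.4  2.2] Mz 0.21 w 0.0443
[ 0.98412699 -0.17700045 -0.00143765  0.01276104]
```

Emit:
carry_out([
  [[-0.05, -0.05, -0.06], -8.5, 0.8],
  [[-0.05, -0.05, -0.06], -8.5, 0.8],
  [[0, 0, -0.06], -8.5, 0.8],
  [[0, 0, -0.06], -8.5, 0.8],
  [[0, 0, -0.04], -5, 0.8],
])

```text
time: 5.85
position: [0.4764, 0.0186, 0.1022]
tool_rot: [0.866, -0.5, -0.004, 0.011]
ft_force: [-0.2, 0.4, 2.7]
grip_width: 0.0441
```

```bash
python3 -c "from h import *; st()"
```

```text
t 5.85 pos [0.4764 0.0186 0.1022] yaw -60.0 q1 -11 q6 51 F [-0.2  0.4  2.7] Mz 0.23 w 0.0441
```

Emit:
carry_out([
  [[0, 0, -0.04], -5, 0.8],
  [[0, 0, -0.04], -5, 0.8],
  [[0, 0, -0.03], -4, 0.8],
], squeeze=40)

```text
time: 6.15
position: [0.4766, 0.0183, 0.1013]
tool_rot: [0.797, -0.604, -0.006, 0.011]
ft_force: [0.0, -0.5, 4.8]
grip_width: 0.0439
```

```bash
python3 -c "from h import *; st()"
```

```text
t 6.15 pos [0.4766 0.0183 0.1013] yaw -74.4 q1 -11 q6 65 F [ 0.  -0.5  4.8] Mz 0.62 w 0.0439
```

Emit:
carry_out([
  [[0, 0, -0.02], -4, 0.8],
  [[0, 0, -0.02], -4, 0.8],
])

```text
time: 6.35
position: [0.4747, 0.0177, 0.1014]
tool_rot: [0.758, -0.652, -0.007, 0.014]
ft_force: [-2.5, 1.5, 9.0]
grip_width: 0.0452
```

```bash
python3 -c "from h import *; st()"
```

```text
t 6.35 pos [0.4747 0.0177 0.1014] yaw -81.4 q1 -11 q6 72 F [-2.5  1.5  9. ] Mz 2.41 w 0.0452
```

Mz is at 2.4 N m, so this nut is firm after about 170°. I'll release and go to P4.

Emit:
carry_out([
  [[0, 0, 0], 0, 0],
  [[0, 0, 0], 0, 0],
  [[0, 0, 0], 0, 0],
  [[0, 0, 0], 0, 0],
  [[0, 0, 3.0], 0, 0],
  [[0, 0, 4.0], 0, 0],
  [[1.0, -0.6, 1.0], 8.5, 0],
  [[1.0, -0.6, 0], 8.5, 0],
  [[1.0, -0.6, 0], 8.5, 0],
  [[1.0, -0.6, 0], 8.5, 0],
])

```text
time: 7.35
position: [0.5132, -0.0066, 0.183]
tool_rot: [0.918, -0.397, -0.004, 0.018]
ft_force: [0.6, -0.5, 0.2]
grip_width: 0.0872
```

Emit:
carry_out([
  [[1.0, -0.6, 0], 8.5, 0],
  [[1.0, -0.6, 0], 8.5, 0],
  [[1.0, -0.6, 0], 8.5, 0],
  [[1.0, -0.6, 0], 8.5, 0],
  [[1.0, -0.6, 0], 8.5, 0],
  [[1.0, -0.6, 0], 8.5, 0],
  [[1.0, -0.6, 0], 8.5, 0],
  [[1.0, -0.6, 0], 8.5, 0],
  [[1.0, -0.6, 0], 8.5, 0],
  [[1.0, -0.6, 0], 8.5, 0],
])

```text
time: 8.35
position: [0.615, -0.0694, 0.1795]
tool_rot: [0.942, 0.335, 0.006, 0.015]
ft_force: [-0.8, -0.4, 0.4]
grip_width: 0.087
```

```bash
python3 -c "from h import *; st();print(robot.get_obs()['tool_rot'])"
```

```text
t 8.35 pos [ 0.615  -0.0694  0.1795] yaw 39.1 q1 -16 q6 -55 F [-0.8 -0.4  0.4] Mz -0.02 w 0.0870
[0.94209216 0.33497644 0.00645204 0.01454366]
```

Emit:
carry_out([
  [[0.7, -0.3, 0], 7.7, 0],
  [[0.7, -0.3, 0], 7.7, 0],
  [[0.7, -0.3, 0], 7.7, 0],
  [[0.7, -0.3, 0], 7.7, 0],
  [[0.7, -0.3, 0], 7.7, 0],
  [[0.7, -0.3, -1.5], 7.7, 0],
  [[0, 0, -2.0], 0, 0],
])

```text
time: 9.05
position: [0.6606, -0.0907, 0.1434]
tool_rot: [0.724, 0.689, 0.013, 0.012]
ft_force: [0.3, 0.4, 0.0]
grip_width: 0.0874
```

```bash
python3 -c "from h import *; st()"
```

```text
t 9.05 pos [ 0.6606 -0.0907  0.1434] yaw 87.2 q1 -18 q6 -105 F [0.3 0.4 0. ] Mz 0.03 w 0.0874
```

Emit:
carry_out([
  [[-0.3, 0.3, -2.0], -1.5, 0],
  [[0, 0, -1.2], 0, 0.5],
  [[0, 0, 0], 0, 0.5],
], squeeze=30)

```text
time: 9.35
position: [0.6556, -0.0878, 0.1064]
tool_rot: [0.734, 0.679, 0.011, 0.009]
ft_force: [-0.2, 0.3, -0.8]
grip_width: 0.0776
```

```bash
python3 -c "from h import *; st()"
```

```text
t 9.35 pos [ 0.6556 -0.0878  0.1064] yaw 85.6 q1 -18 q6 -104 F [-0.2  0.3 -0.8] Mz 0.06 w 0.0776
```

Emit:
carry_out([
  [[0.2, 0, 0.5], 0, 0.55],
  [[0, 0, 0.1], 0, 0.6],
  [[0, 0, 0], 0, 0.65],
  [[0, 0, 0], 0, 0.7],
  [[0, 0, 0], 0, 0.8],
  [[0, 0, 0], 0, 0.8],
])

```text
time: 9.95
position: [0.6596, -0.0876, 0.1157]
tool_rot: [0.734, 0.679, 0.013, 0.011]
ft_force: [0.6, -0.7, -4.1]
grip_width: 0.0437
```

```bash
python3 -c "from h import *; st()"
```

```text
t 9.95 pos [ 0.6596 -0.0876  0.1157] yaw 85.6 q1 -17 q6 -103 F [ 0.6 -0.7 -4.1] Mz -0.08 w 0.0437
```

Emit:
carry_out([
  [[0, 0, -0.06], -8, 0.8],
  [[0, 0, -0.06], -8.5, 0.8],
  [[0, 0, -0.06], -8.5, 0.8],
  [[0, 0, -0.06], -8.5, 0.8],
  [[0, 0, -0.06], -8.5, 0.8],
  [[0, 0, -0.06], -8.5, 0.8],
  [[0, 0, -0.06], -8.5, 0.8],
  [[0, 0, -0.06], -8.5, 0.8],
  [[0, 0, -0.06], -8.5, 0.8],
  [[0, 0, -0.06], -8.5, 0.8],
])

```text
time: 10.95
position: [0.6596, -0.0875, 0.1097]
tool_rot: [1.0, -0.0, 0.0, 0.018]
ft_force: [-0.0, 0.6, -1.0]
grip_width: 0.0441
```

```bash
python3 -c "from h import *; st()"
```

```text
t 10.95 pos [ 0.6596 -0.0875  0.1097] yaw -0.0 q1 -16 q6 -15 F [-0.   0.6 -1. ] Mz 0.21 w 0.0441
```

Emit:
carry_out([
  [[0, 0, -0.06], -8.5, 0.8],
  [[0, 0, -0.06], -8.5, 0.8],
  [[0, 0, -0.06], -8.5, 0.8],
  [[0, 0, -0.06], -8.5, 0.8],
  [[0, 0, -0.06], -8.5, 0.8],
  [[0, 0, -0.06], -8.5, 0.8],
  [[0, 0, -0.06], -8.5, 0.8],
  [[0, 0, -0.04], -5, 0.8],
], squeeze=40)

```text
time: 11.75
position: [0.6597, -0.0875, 0.1052]
tool_rot: [0.841, -0.54, -0.01, 0.016]
ft_force: [-0.3, 1.1, -1.2]
grip_width: 0.0437
```

```bash
python3 -c "from h import *; st()"
```

```text
t 11.75 pos [ 0.6597 -0.0875  0.1052] yaw -65.4 q1 -17 q6 50 F [-0.3  1.1 -1.2] Mz 0.17 w 0.0437
```

Emit:
carry_out([
  [[0, 0, -0.03], -4, 0.8],
  [[0, 0, -0.03], -4, 0.8],
])

```text
time: 11.95
position: [0.6599, -0.0875, 0.1047]
tool_rot: [0.801, -0.599, -0.01, 0.015]
ft_force: [2.2, 2.5, -0.8]
grip_width: 0.0437
```

```bash
python3 -c "from h import *; st()"
```

```text
t 11.95 pos [ 0.6599 -0.0875  0.1047] yaw -73.6 q1 -17 q6 58 F [ 2.2  2.5 -0.8] Mz 1.58 w 0.0437
```

Emit:
carry_out([
  [[0, 0, -0.02], -4, 0.8],
  [[0, 0, -0.01], -3, 0.8],
])

```text
time: 12.15
position: [0.6605, -0.0873, 0.1049]
tool_rot: [0.767, -0.641, -0.01, 0.016]
ft_force: [-2.5, 0.8, -1.8]
grip_width: 0.0452
```

```bash
python3 -c "from h import *; st()"
```

```text
t 12.15 pos [ 0.6605 -0.0873  0.1049] yaw -79.8 q1 -17 q6 64 F [-2.5  0.8 -1.8] Mz 2.42 w 0.0452
```

P4 is firm at 2.4 N m. Next is P2 at yaw 7.

Emit:
carry_out([
  [[0, 0, 0], 0, 0],
  [[0, 0, 0], 0, 0],
  [[0, 0, 0], 0, 0],
  [[0, 0, 0], 0, 0],
  [[0, 0, 3.0], 0, 0],
  [[0, 0, 3.5], 0, 0],
  [[-1.4, -0.4, 0.5], 8.5, 0],
  [[-1.4, -0.4, 0], 8.5, 0],
  [[-1.4, -0.4, 0], 8.5, 0],
  [[-1.4, -0.4, 0], 8.5, 0],
])

```text
time: 13.15
position: [0.6054, -0.1059, 0.1787]
tool_rot: [0.923, -0.385, -0.001, 0.018]
ft_force: [-0.1, -0.2, 0.1]
grip_width: 0.087
```

Emit:
carry_out([
  [[-1.4, -0.4, 0], 8.5, 0],
  [[-1.4, -0.4, 0], 8.5, 0],
  [[-1.4, -0.4, 0], 8.5, 0],
  [[-1.4, -0.4, 0], 8.5, 0],
  [[-1.4, -0.4, 0], 8.5, 0],
  [[-1.4, -0.4, 0], 8.5, 0],
  [[0, 0, -1.0], 2, 0],
])

```text
time: 13.85
position: [0.5171, -0.1327, 0.1713]
tool_rot: [0.997, 0.073, 0.009, 0.017]
ft_force: [0.6, 0.4, -0.0]
grip_width: 0.0869
```

```bash
python3 -c "from h import *; st();print(robot.get_obs()['tool_rot'])
c=cams.camera('wrist');cv2.imwrite('pics/w2.png',c['pixels'][:,:,::-1])"
```

```text
t 13.85 pos [ 0.5171 -0.1327  0.1713] yaw 8.3 q1 -26 q6 -33 F [ 0.6  0.4 -0. ] Mz 0.06 w 0.0869
[0.99717545 0.07256776 0.00912974 0.01707874]
```

View pics/w2.png

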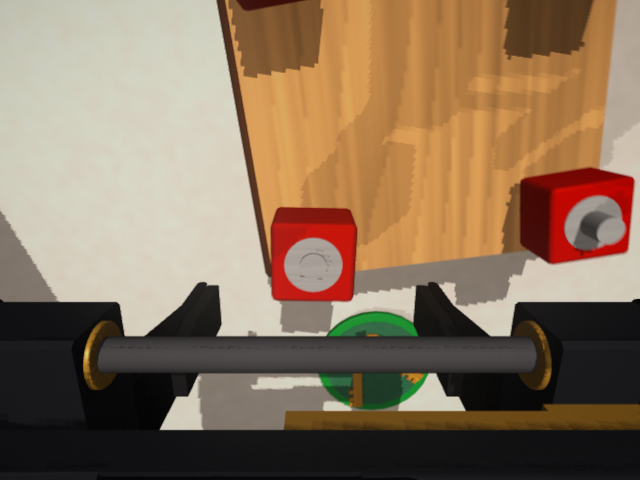

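The picture shows P2 at (313,265), square to the jaws and between the fingers. P4 at (595,228) has its stud standing proud, so it's down. I'll descend on P2.

Emit:
carry_out([
  [[-0.3, 0.6, -1.5], -1, 0],
  [[0, 0, -3.0], 0, 0],
  [[0, 0, -0.6], 0, 0.4],
  [[0, 0, 0], 0, 0.5],
  [[0, 0, 0], 0, 0.5],
], squeeze=30)

```text
time: 14.4
position: [0.5159, -0.1279, 0.1195]
tool_rot: [0.998, 0.06, 0.01, 0.018]
ft_force: [-0.3, 0.4, -0.1]
grip_width: 0.0706
```

```bash
python3 -c "from h import *; st()"
```

```text
t 14.40 pos [ 0.5159 -0.1279  0.1195] yaw 6.9 q1 -25 q6 -31 F [-0.3  0.4 -0.1] Mz 0.02 w 0.0706
```

Emit:
carry_out([
  [[-0.1, 0.1, -0.7], 0, 0.5],
  [[0, 0, 0], 0, 0.6],
  [[0, 0, 0], 0, 0.7],
  [[0, 0, 0], 0, 0.8],
  [[0, 0, 0], 0, 0.8],
  [[0, 0, 0], 0, 0.8],
])

```text
time: 15.0
position: [0.5148, -0.1277, 0.1142]
tool_rot: [0.998, 0.061, 0.01, 0.019]
ft_force: [-0.3, -0.3, -1.4]
grip_width: 0.0436
```

```bash
python3 -c "from h import *; st()"
```

```text
t 15.00 pos [ 0.5148 -0.1277  0.1142] yaw 7.0 q1 -25 q6 -31 F [-0.3 -0.3 -1.4] Mz 0.06 w 0.0436
```

Emit:
carry_out([
  [[0, 0, -0.06], -8, 0.8],
  [[0, 0, -0.06], -8.5, 0.8],
  [[0, 0, -0.06], -8.5, 0.8],
  [[0, 0, -0.06], -8.5, 0.8],
  [[0, 0, -0.06], -8.5, 0.8],
  [[0, 0, -0.06], -8.5, 0.8],
  [[0, 0, -0.06], -8.5, 0.8],
  [[0, 0, -0.06], -8.5, 0.8],
  [[0, 0, -0.06], -8.5, 0.8],
  [[0, 0, -0.06], -8.5, 0.8],
])

```text
time: 16.0
position: [0.514, -0.1268, 0.1083]
tool_rot: [0.773, -0.634, -0.006, 0.021]
ft_force: [-1.0, -0.4, -1.9]
grip_width: 0.0439
```

Emit:
carry_out([
  [[0, 0, -0.06], -8.5, 0.8],
  [[0, 0, -0.06], -8.5, 0.8],
  [[0, 0, -0.06], -8.5, 0.8],
  [[0, 0, -0.06], -8.5, 0.8],
  [[0, 0, -0.06], -8.5, 0.8],
  [[0, 0, -0.06], -8.5, 0.8],
  [[0, 0, -0.06], -8.5, 0.8],
], squeeze=40)

```text
time: 16.7
position: [0.5145, -0.1261, 0.1041]
tool_rot: [-0.351, 0.936, 0.016, -0.015]
ft_force: [-0.7, -1.1, -0.8]
grip_width: 0.0437
```

```bash
python3 -c "from h import *; st()"
```

```text
t 16.70 pos [ 0.5145 -0.1261  0.1041] yaw -138.8 q1 -26 q6 113 F [-0.7 -1.1 -0.8] Mz 0.09 w 0.0437
```

Emit:
carry_out([
  [[0, 0, -0.04], -5, 0.8],
  [[0, 0, -0.04], -5, 0.8],
  [[0, 0, -0.03], -4, 0.8],
])

```text
time: 17.0
position: [0.5147, -0.126, 0.1031]
tool_rot: [-0.229, 0.973, 0.017, -0.013]
ft_force: [-0.6, -1.1, -1.6]
grip_width: 0.0438
```

```bash
python3 -c "from h import *; st()"
```

```text
t 17.00 pos [ 0.5147 -0.126   0.1031] yaw -153.5 q1 -26 q6 127 F [-0.6 -1.1 -1.6] Mz 0.12 w 0.0438
```

Emit:
carry_out([
  [[0, 0, -0.03], -4, 0.8],
  [[0, 0, -0.03], -4, 0.8],
])

```text
time: 17.2
position: [0.5148, -0.126, 0.1025]
tool_rot: [-0.159, 0.987, 0.018, -0.011]
ft_force: [-0.6, -0.5, -1.0]
grip_width: 0.0438
```

```bash
python3 -c "from h import *; st()"
```

```text
t 17.20 pos [ 0.5148 -0.126   0.1025] yaw -161.7 q1 -26 q6 134 F [-0.6 -0.5 -1. ] Mz 0.11 w 0.0438
```

Emit:
carry_out([
  [[0, 0, -0.03], -4, 0.8],
  [[0, 0, -0.03], -4, 0.8],
])

```text
time: 17.4
position: [0.5154, -0.1278, 0.1026]
tool_rot: [-0.095, 0.995, 0.015, -0.01]
ft_force: [-2.6, -4.0, 0.5]
grip_width: 0.0453
```

```bash
python3 -c "from h import *; st()"
```

```text
t 17.40 pos [ 0.5154 -0.1278  0.1026] yaw -169.0 q1 -26 q6 142 F [-2.6 -4.   0.5] Mz 2.23 w 0.0453
```

P2 is firm at 2.2 N m. The last is P3 at yaw 102.5.

Emit:
carry_out([
  [[0, 0, 0], 0, 0],
  [[0, 0, 0], 0, 0],
  [[0, 0, 0], 0, 0],
  [[0, 0, 0], 0, 0],
  [[0, 0, 3.0], 0, 0],
  [[0, 0, 3.5], 0, 0],
  [[0.3, 0.6, 0.5], 8.5, 0],
  [[0.3, 0.6, 0], 8.5, 0],
  [[0.3, 0.6, 0], 8.5, 0],
  [[0.3, 0.6, 0], 8.5, 0],
])

```text
time: 18.4
position: [0.5297, -0.1023, 0.1765]
tool_rot: [-0.385, 0.923, 0.013, -0.012]
ft_force: [-0.6, -0.3, -0.2]
grip_width: 0.0866
```

Emit:
carry_out([
  [[0.3, 0.6, 0], 8.5, 0],
  [[0.3, 0.6, 0], 8.5, 0],
  [[0.3, 0.6, 0], 8.5, 0],
  [[0.3, 0.6, 0], 8.5, 0],
  [[0.3, 0.6, 0], 8.5, 0],
  [[0.3, 0.6, 0], 8.5, 0],
  [[0.3, 0.6, 0], 8.5, 0],
  [[0.3, 0.6, 0], 8.5, 0],
  [[0.3, 0.6, 0], 8.5, 0],
  [[0.3, 0.6, 0], 8.5, 0],
])

```text
time: 19.4
position: [0.5612, -0.0372, 0.1767]
tool_rot: [0.911, -0.412, -0.004, 0.015]
ft_force: [-0.1, 0.3, 0.1]
grip_width: 0.0867
```

Emit:
carry_out([
  [[0.3, 0.6, 0], 8.5, 0],
  [[0.3, 0.6, 0], 8.5, 0],
  [[0.3, 0.6, 0], 8.5, 0],
  [[0.3, 0.6, 0], 8.5, 0],
  [[0.3, 0.6, 0], 8.5, 0],
  [[0.3, 0.6, 0], 8.5, 0],
  [[0.3, 0.6, 0], 8.5, 0],
  [[0.3, 0.6, 0], 8.5, 0],
  [[0.3, 0.6, 0], 8.5, 0],
  [[0.3, 0.6, 0], 8.5, 0],
])

```text
time: 20.4
position: [0.5916, 0.0284, 0.1762]
tool_rot: [0.948, 0.319, 0.006, 0.011]
ft_force: [0.1, 0.3, -0.6]
grip_width: 0.0871
```

```bash
python3 -c "from h import *; st()"
```

```text
t 20.40 pos [0.5916 0.0284 0.1762] yaw 37.2 q1 -8 q6 -44 F [ 0.1  0.3 -0.6] Mz 0.02 w 0.0871
```

Emit:
carry_out([
  [[0.35, 0.35, 0], 8.2, 0],
  [[0.35, 0.35, 0], 8.2, 0],
  [[0.35, 0.35, 0], 8.2, 0],
  [[0.35, 0.35, 0], 8.2, 0],
  [[0.35, 0.35, 0], 8.2, 0],
  [[0.35, 0.35, 0], 8.2, 0],
  [[0.35, 0.35, 0], 8.2, 0],
  [[0.35, 0.35, 0], 7, 0],
  [[0, 0, -1.5], 0, 0],
  [[0, 0, 0], 0, 0],
])

```text
time: 21.4
position: [0.6199, 0.0613, 0.1605]
tool_rot: [0.613, 0.79, 0.012, 0.002]
ft_force: [-1.0, -0.4, -0.8]
grip_width: 0.0867
```

```bash
python3 -c "from h import *; st()
c=cams.camera('wrist');cv2.imwrite('pics/w3.png',c['pixels'][:,:,::-1])"
```

```text
t 21.40 pos [0.6199 0.0613 0.1605] yaw 104.4 q1 -5 q6 -110 F [-1.  -0.4 -0.8] Mz -0.04 w 0.0867
```

View pics/w3.png

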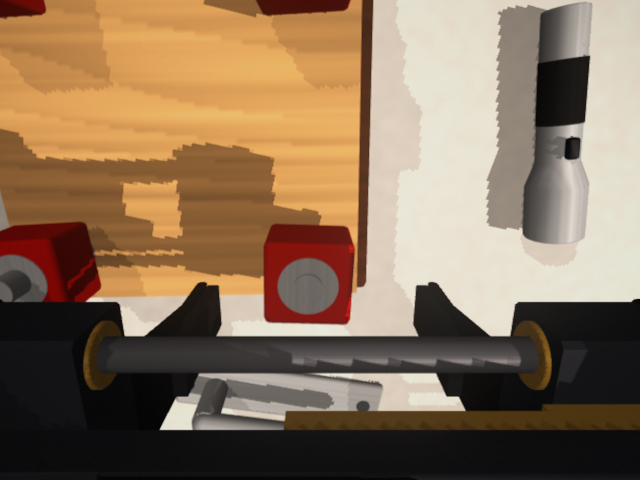

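P3 is at (308,286), between the jaws and within about 2° of square. The torch and handle are clear of it.

Emit:
carry_out([
  [[0, -0.3, -2.0], -2, 0],
  [[0, 0, -2.2], 0, 0.4],
  [[0, 0, 0], 0, 0.5],
  [[0, 0, 0], 0, 0.5],
], squeeze=30)

```text
time: 21.85
position: [0.6233, 0.0582, 0.1223]
tool_rot: [0.628, 0.778, 0.015, 0.006]
ft_force: [0.8, -0.6, -0.0]
grip_width: 0.0707
```

```bash
python3 -c "from h import *; st()"
```

```text
t 21.85 pos [0.6233 0.0582 0.1223] yaw 102.2 q1 -5 q6 -108 F [ 0.8 -0.6 -0. ] Mz -0.08 w 0.0707
```

Emit:
carry_out([
  [[-0.3, -0.1, -1.0], 0, 0.5],
  [[0, 0, 0], 0, 0.6],
  [[0, 0, 0], 0, 0.7],
  [[0, 0, 0], 0, 0.8],
  [[0, 0, 0], 0, 0.8],
  [[0, 0, 0], 0, 0.8],
])

```text
time: 22.45
position: [0.6213, 0.0573, 0.1145]
tool_rot: [0.628, 0.778, 0.016, 0.008]
ft_force: [0.1, 1.6, -2.5]
grip_width: 0.044
```

```bash
python3 -c "from h import *; st()"
```

```text
t 22.45 pos [0.6213 0.0573 0.1145] yaw 102.2 q1 -5 q6 -109 F [ 0.1  1.6 -2.5] Mz -0.01 w 0.0440
```

Gripped. The stop should come between yaw -53 and -76.

Emit:
carry_out([
  [[0, 0, -0.06], -8, 0.8],
  [[0, 0, -0.06], -8.5, 0.8],
  [[0, 0, -0.06], -8.5, 0.8],
  [[0, 0, -0.06], -8.5, 0.8],
  [[0, 0, -0.06], -8.5, 0.8],
  [[0, 0, -0.06], -8.5, 0.8],
  [[0, 0, -0.06], -8.5, 0.8],
  [[0, 0, -0.06], -8.5, 0.8],
  [[0, 0, -0.06], -8.5, 0.8],
  [[0, 0, -0.06], -8.5, 0.8],
])

```text
time: 23.45
position: [0.6206, 0.0563, 0.1085]
tool_rot: [0.989, 0.144, 0.005, 0.017]
ft_force: [-0.8, -0.6, -2.2]
grip_width: 0.0437
```

Emit:
carry_out([
  [[0, 0, -0.06], -8.5, 0.8],
  [[0, 0, -0.06], -8.5, 0.8],
  [[0, 0, -0.06], -8.5, 0.8],
  [[0, 0, -0.06], -8.5, 0.8],
  [[0, 0, -0.06], -8.5, 0.8],
  [[0, 0, -0.06], -8.5, 0.8],
  [[0, 0, -0.06], -8.5, 0.8],
  [[0, 0, -0.04], -6, 0.8],
], squeeze=40)

```text
time: 24.25
position: [0.6197, 0.0566, 0.1038]
tool_rot: [0.907, -0.422, -0.006, 0.017]
ft_force: [-0.4, 0.6, -1.7]
grip_width: 0.0437
```

```bash
python3 -c "from h import *; st()"
```

```text
t 24.25 pos [0.6197 0.0566 0.1038] yaw -49.9 q1 -4 q6 47 F [-0.4  0.6 -1.7] Mz 0.14 w 0.0437
```

Emit:
carry_out([
  [[0, 0, -0.03], -4, 0.8],
  [[0, 0, -0.03], -4, 0.8],
  [[0, 0, -0.03], -4, 0.8],
])

```text
time: 24.55
position: [0.6195, 0.0568, 0.103]
tool_rot: [0.856, -0.517, -0.008, 0.017]
ft_force: [0.1, 0.7, -2.4]
grip_width: 0.0438
```

```bash
python3 -c "from h import *; st()"
```

```text
t 24.55 pos [0.6195 0.0568 0.103 ] yaw -62.3 q1 -4 q6 59 F [ 0.1  0.7 -2.4] Mz 0.16 w 0.0438
```

Emit:
carry_out([
  [[0, 0, -0.03], -4, 0.8],
  [[0, 0, -0.03], -4, 0.8],
])

```text
time: 24.75
position: [0.6195, 0.0569, 0.1024]
tool_rot: [0.816, -0.578, -0.009, 0.016]
ft_force: [-1.0, 0.3, -2.4]
grip_width: 0.0435
```

```bash
python3 -c "from h import *; st()"
```

```text
t 24.75 pos [0.6195 0.0569 0.1024] yaw -70.6 q1 -5 q6 67 F [-1.   0.3 -2.4] Mz 0.12 w 0.0435
```

Emit:
carry_out([
  [[0, 0, -0.03], -4, 0.8],
  [[0, 0, -0.03], -4, 0.8],
])

```text
time: 24.95
position: [0.6199, 0.0571, 0.1024]
tool_rot: [0.776, -0.63, -0.009, 0.016]
ft_force: [0.1, 0.4, 1.3]
grip_width: 0.0445
```

```bash
python3 -c "from h import *; st()"
```

```text
t 24.95 pos [0.6199 0.0571 0.1024] yaw -78.2 q1 -5 q6 74 F [0.1 0.4 1.3] Mz 1.92 w 0.0445
```

Emit:
carry_out([
  [[0, 0, 0], -3, 0.8],
])

```text
time: 25.05
position: [0.6198, 0.0571, 0.1026]
tool_rot: [0.762, -0.647, -0.009, 0.017]
ft_force: [2.7, 2.0, -3.0]
grip_width: 0.0452
```

```bash
python3 -c "from h import *; st()"
```

```text
t 25.05 pos [0.6198 0.0571 0.1026] yaw -80.7 q1 -5 q6 77 F [ 2.7  2.  -3. ] Mz 2.29 w 0.0452
```

Emit:
carry_out([
  [[0, 0, 0], 0, 0],
  [[0, 0, 0], 0, 0],
  [[0, 0, 0], 0, 0],
  [[0, 0, 0], 0, 0],
  [[0, 0, 3.0], 0, 0],
  [[0, 0, 4.0], 0, 0],
  [[-1, -1, 5], 0, 0],
  [[-4, -1, 5], 0, 0],
  [[-4, -4, 3], 0, 0],
  [[-2, -4, 0], 0, 0],
])

```text
time: 26.05
position: [0.527, -0.0308, 0.2887]
tool_rot: [0.763, -0.647, -0.008, 0.015]
ft_force: [0.7, -0.3, 0.6]
grip_width: 0.087
```

Emit:
carry_out([
  [[-1, -5, 0], 0, 0],
  [[-1, -5, 0], 0, 0],
  [[0, -5, 0], 0, 0],
  [[0, -5, 0], 0, 0],
  [[0, -5, 0], 0, 0],
  [[0, -5, 0], 0, 0],
  [[0, 0, 0], 0, 0],
])

```text
time: 26.75
position: [0.5015, -0.3373, 0.2937]
tool_rot: [0.76, -0.65, -0.003, 0.014]
ft_force: [-0.3, 0.4, -0.5]
grip_width: 0.0871
```

Run:
```python
from h import *
st()
c=cams.camera("scene"); d=cams.camera("top")
cv2.imwrite("pics/s2.png",np.hstack([cv2.resize(c["pixels"][150:390,180:440],None,fx=1.54,fy=1.54),cv2.resize(d["pixels"][130:370,200:460],None,fx=1.54,fy=1.54)])[:,:,::-1])
# predicted stud positions/home nut tops vs image: disc centre at home
P=np.array([[.4748,.018,.108],[.5148,-.1268,.108],[.6197,.0573,.108],[.6597,-.0875,.108]])
for k in(c,d): print(proj(k,P).round(1).tolist(), proj(k,P+[0,0,.012]).round(1).tolist())
```

```text
t 26.75 pos [ 0.5015 -0.3373  0.2937] yaw -81.0 q1 -44 q6 38 F [-0.3  0.4 -0.5] Mz -0.01 w 0.0871
[[329.2, 202.1], [258.6, 190.7], [309.5, 250.2], [232.5, 236.6]] [[329.3, 197.3], [258.2, 185.9], [309.5, 245.4], [231.9, 231.7]]
[[342.1, 304.5], [416.3, 285.8], [323.7, 231.3], [395.8, 213.4]] [[342.4, 304.2], [417.4, 285.2], [323.7, 230.1], [396.6, 212.1]]
```

View pics/s2.png

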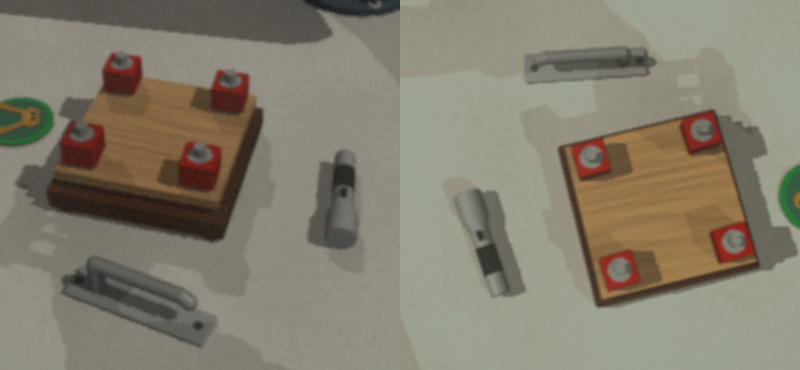

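Both final crops show all four nuts with their studs standing equally proud, at (122,60), (230,75), (82,130) and (200,152) in the scene crop. The plate looks level, and the torch and handle have not moved. I'll hand in.

```bash
python3 -c "from rig import robot; print(robot.hand_in())"
```

```text
the job is handed in; nothing more can be done
None
```

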